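# Lock a bonsai pot in the bench clamp

## Robot

A 7-joint arm with a two-finger parallel gripper is mounted at the origin on the work surface. World frame = base frame: x ahead of the robot, y to its left, z up, the work surface at z = 0. Lengths are in mm, angles in rad, forces in N, time in s.
With the tool pointing down it reaches from about 400 to 875 mm from the base axis. Payload 4.4 kg.
Tool frame: the origin (TCP) lies at the very end of the fingers, on their centre line; the grasp point (between the pads) lies 19 mm behind it; z points along the fingers, y is the line along which they close (so a half turn about z gives the same grasp; the last joint's range is limited). The gripper opens to 85 mm and grips with 20 to 120 N. Pads are 22 mm wide; open, the fingers measure 114 mm over their backs; the gripper's body (76 mm by 85 mm) begins 54 mm behind the grasp point. The pads swing forward as they close: fully open they stand 13 mm farther back than shut.
Start: joints at [-0.066, 0.628, 0.038, 1.517, -0.027, 0.996, -0.02], TCP at [650.014, 0.027, 231.313] pointing down, gripper open.
Joint ranges: [-3.06, 3.06], [-0.37, 2.12], [-1.25, 1.32], [0.18, 2.47], [-1.1, 4.24], [0.23, 1.98], [-2.94, 2.94]. Speed limits (rad/s): [2.57, 2.57, 3.14, 3.14, 3.14, 3.14, 3.14].

## Interface

Orientations are given as [roll, pitch, yaw] about the fixed x, y, z axes, in that order (R = Rz(yaw) Ry(pitch) Rx(roll)).
In Python, from cell import sensors, get_image, camera_params, order gives the robot as it stands.
- The arm moves only by the shell command python3 -m inch 'ROWS' [OPENING]. ROWS is JSON, a list that holds one entry, the list of rows, each a list of 4 numbers: the shift along the tool's x, y, z in cm, then the turn about the tool's z in degrees. A call has 1 to 8 rows; each row is the pose to reach, as a shift and turn from the pose commanded when the call began, along the tool's axes at that moment; what a row does not reach only later rows make up. A row lasts 1/12 s, in which the tool goes at most 41.7 mm and 7.16 degrees, less where a joint would pass 70% of its speed; a pose out of reach is approached as far as the arm can. A call with a gripper value outside its range is refused whole. OPENING is the finger opening in cm, from 0 to 8.54, set as the call begins (- or left out, the last holds). The fingers move at their own pace and stop on an object; the grip force is fixed at half the most. Time passes only in rows, so rows that repeat a pose let the fingers close. It gives the time, the measured TCP pose, the force, the opening and the grip force at its end, in the units of the state.
- sensors.read_state(): the state, without advancing time (a new reading comes with each control period).
- get_image(name): name is "scene" or "side" or "wrist"; returns the picture (420x560x3 uint8, blue, green, red); there is no depth.
- camera_params(name): a dict with "mtx" (3x3 intrinsics, pixels), "rvec" (rotation vector, rad) and "tvec" (3), from world to camera coordinates, as OpenCV has them. Camera axes: x right, y down, z forward; pixel columns grow to the right and rows downward; lengths in mm; the calibration is good to about 2 mm. A picture is of the moment at which its call begins: read the wrist's pose just before it. camera_params takes no time and is no camera call; for the wrist camera it gives the pose at the moment of the call.
- order.finish_job(): hands the job in; it is judged then, once.
The state is a dict: "clock": time; "qpos": joint angles; "qd": joint speeds; "tau": joint torques, N m; "eef_pos": TCP position; "tool_rot": TCP orientation; "force": force on the tool from outside, world axes, zero at the start; "torque": the same for the moment, N m; "width": finger opening in mm; "gripper_force": force on a finger pad.
Only numpy, scipy, OpenCV 4.12 (cv2) and the standard library are available. Lean on these libraries where they do the work, as an engineer would, in place of code of your own. Each camera call takes 0.05 s, during which the arm holds its last target. There are 200 camera calls.

## Task

Push the clamp's sliding rod in by its black handle until the jaw has moved the bonsai pot up against the sprung pad on the other side and holds it snug, pressing gently because the pot is fragile. Then swing the orange cam lever over its centre, all the way to its locked stop, and let go of everything, with the pot still upright and gripped. Leave the tumbler, water bottle, shears and paper cup alone.

Things in the scene. Friction and masses are not known exactly. Their poses are not given: they have to be found in the camera images.
- clamp: Pot clamp fixed to the table: plywood base plate 160 (x) by 340 (y, from -215 to +125) by 12 mm thick, with a grey steel housing 84 (x) by 40 (y) mm centred at y = +95 mm, top at 110 mm. Origin on the table surface. The rod runs along the clamp's y axis at x = 0, 85 mm above the table. The robot is on the -x side.
- rod_slide (a joint): Slide of the aluminium rod (16 mm thick) through the housing, in m: 0 fully drawn out, growing as it goes in (along the clamp's -y), at most 0.100. With the lever open it slides with a drag of about 9 N and stays where it is left; with the lever locked it cannot be moved (over 40 N).
- rod_handle (a point): Centre of the outer end face of the rod's black handle, which faces the clamp's +y; the handle is a block 30 (clamp x) by 18 (y) by 56 mm high, from 57 to 113 mm above the table, on the outer end of the rod. Push it on this face, or grip it across its 30 mm.
- rod: The sliding rod with its handle and its jaw, all one piece. The jaw, on the inner end, is a steel plate 64 (x) by 44 (z) mm with a rubber facing towards the pot (clamp -y). The origin lies at table height and is no point of the jaw: see point jaw_face.
- jaw_face (a point): Centre of the jaw's rubber face, 85 mm above the table; at rod_slide = 0 it is at clamp y = +45 mm.
- bonsai: Juniper in a green pot, loose on the base plate between jaw and stop, about 0.34 kg. Pot 85 mm high, rim band 110 mm in diameter and 25 mm high, foot 86 mm; tree up to 230 mm above the plate, within 90 mm of the pot's axis. Origin: centre of the underside, z up. Fragile: the jaw must never press it with more than 15 N; over 4 N is needed, 7 to 9 N is a good grip.
- lever_angle (a joint): Angle of the orange cam lever in rad about an upright pivot on top of the housing: 0 fully open (points along the clamp's -x), growing clockwise seen from above, 1.57 pointing along the clamp's +y, stop at 1.70 (locked). From 0.35 on the cam squeezes the rod and the lever pushes back, up to about 7 N at the knob near 0.9; past dead centre at 1.40 it goes on to the stop by itself and stays.
- lever_pivot (a point): On the lever's pivot axis, 130 mm above the table; at clamp x = -34, y = +95 mm.
- lever: The orange lever: a flat bar 14 mm wide, 10 mm thick, its top at 126 mm, with an upright round knob near its end. Its frame's -x axis points from the pivot to the knob; origin on the pivot axis at table height. Forcing it with more than 25 N breaks it.
- lever_knob (a point): Point on the axis of the lever's upright knob, 142 mm above the table; the knob is 16 mm in diameter, from 118 to 154 mm above the table, 76 mm from the pivot axis.
- tumbler: White tumbler with a side handle and straw, 92 mm in diameter, 198 mm high without the straw, loose on the table; origin at the centre of its underside. Bystander.
- water: Clear water bottle, 60 mm in diameter, 170 mm high, loose on the table; origin at the centre of its underside. Bystander.
- shears: Pruning shears with orange handles lying flat, about 195 mm long and 60 mm wide; origin underneath the middle, x along the blades. Bystander.
- cup: White paper cup, 72 mm in diameter at the rim, 85 mm high; origin at the centre of its underside. Bystander.
- stop_zone (a point): A mark on the rod's line at clamp y = -136 mm, 85 mm high. The grey back stop near it (60 mm wide, top at 100 mm) carries a rubber pad facing the pot (+y), sprung at 2.5 N per mm, 14 mm travel. The stop is adjustable and its place is not measured: the free pad's face lies anywhere within 9 mm either side of this mark along y.

How it is judged:
By the outcome, as a careful person would: the job done as asked, in the order asked, and still so for the second after the job is handed in, with the robot touching nothing.
It also fails if it takes over 64 s, if anything falls off the work surface, if the arm or the gripper's body presses on something with over 40 N, if the wrist force passes 120 N, or if a joint passes its speed limit or range.

## Working session

There is one attempt and no reset: what is moved stays moved. The work goes in short steps, Python scripts to look and compute and a shell command to move; the robot and the scene stay as the last step left them, time stands still between calls to the robot, and variables do not carry over. Pictures are saved under pics/ and viewed, at most 10 in all, crops included, and the job is handed in when it is done.

```bash
mkdir -p pics; ls
python3 - <<'E'
from cell import sensors, get_image, camera_params
import cv2
s=sensors.read_state(); print(s)
for n in("scene","side"):
    im=get_image(n); cv2.imwrite(f"pics/{n}0.png",im); p=camera_params(n); print(n,p)
E
```

```text
pics
{'clock': 0.0, 'qpos': array([-0.06578035,  0.62935529,  0.03843271,  1.51836784, -0.02700065,
        0.99629629, -0.02002006]), 'qd': array([-0.00013379, -0.00047162,  0.00184123,  0.00043147, -0.00231736,
        0.00075076,  0.00180114]), 'tau': array([-1.11932164e-03, -5.63405585e+01,  1.22606792e+00, -1.93450052e+01,
        1.09587883e-02,  1.05136272e-02, -8.84369996e-06]), 'eef_pos': array([6.49374331e+02, 2.17241007e-02, 2.30383035e+02]), 'tool_rot': array([-3.13968371e+00,  1.97732912e-05,  1.57076377e+00]), 'force': array([-0.5785293 ,  0.45650181,  0.46233235]), 'torque': array([ 0.0125384 , -0.03268837,  0.02786162]), 'gripper_force': 0.0, 'width': 85.27606004555346}
scene {'mtx': array([[474.56430134,   0.        , 273.22255121],
       [  0.        , 474.56430134, 210.29910787],
       [  0.        ,   0.        ,   1.        ]]), 'rvec': array([ 0.78123229,  2.57795023, -1.10456331]), 'tvec': array([ 413.14080896, -212.99739221, 1553.03900843])}
side {'mtx': array([[395.83868408,   0.        , 280.22663376],
       [  0.        , 395.83868408, 204.25111764],
       [  0.        ,   0.        ,   1.        ]]), 'rvec': array([ 0.96333259,  2.34741381, -1.18480238]), 'tvec': array([ 327.47358773, -217.55360433, 1495.3231969 ])}
```

View pics/scene0.png

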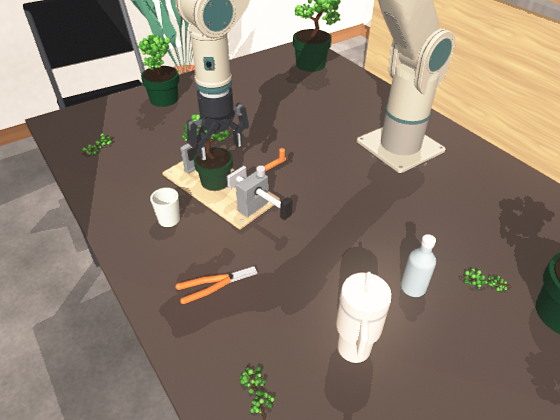

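View pics/side0.png

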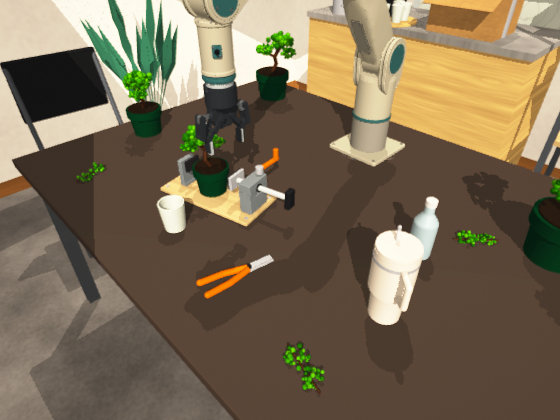

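The scene view shows the clamp around (230,190), its black handle at (287,207), the lever knob at (283,153), the pot at (213,170), the cup at (166,207), shears, tumbler and bottle at lower right. The side view shows the same with the handle at (289,198) and knob at (276,153).

```bash
cat > h.py <<'E'
import cv2, numpy as np
from cell import sensors, get_image, camera_params
def ray(p,uv):
    R=cv2.Rodrigues(p["rvec"])[0]; c=-R.T@p["tvec"]
    x=cv2.undistortPoints(np.array([[uv]],float),p["mtx"],None)[0,0]
    return c,R.T@np.array([x[0],x[1],1])
def onz(p,uv,z):
    c,d=ray(p,uv); return c+d*(z-c[2])/d[2]
def tri(p1,a,p2,b):
    c1,d1=ray(p1,a);c2,d2=ray(p2,b)
    s=np.linalg.lstsq(np.c_[d1,-d2],c2-c1,rcond=None)[0]
    q1=c1+s[0]*d1;q2=c2+s[1]*d2
    return (q1+q2)/2,np.linalg.norm(q1-q2)
def proj(p,X): return cv2.projectPoints(np.array(X,float).reshape(-1,1,3),p["rvec"],p["tvec"],p["mtx"],None)[0][:,0]
E
python3 - <<'E'
from h import *
for n,(x0,y0,x1,y1) in {"scene":(155,135,300,235),"side":(155,140,300,225)}.items():
    im=cv2.imread(f"pics/{n}0.png"); p=camera_params(n)
    hsv=cv2.cvtColor(im,cv2.COLOR_BGR2HSV)
    roi=np.zeros(im.shape[:2],np.uint8); roi[y0:y1,x0:x1]=255
    wood=cv2.inRange(hsv,(10,50,130),(28,160,255))&roi
    n_,l,st,_=cv2.connectedComponentsWithStats(wood)
    pts=np.argwhere(np.isin(l,[i for i in range(1,n_) if st[i,4]>15]))[:,::-1].astype(np.float32)
    W=np.array([onz(p,u,12)[:2] for u in pts],np.float32)
    print(n,len(pts),cv2.minAreaRect(W), "extremes",pts[pts[:,0].argmin()],pts[pts[:,0].argmax()],pts[pts[:,1].argmin()],pts[pts[:,1].argmax()])
    o=cv2.inRange(hsv,(4,180,120),(16,255,255))&roi
    op=np.argwhere(o)[:,::-1]; print("orange",len(op),op.min(0),op.max(0)); 
    k=op[op[:,1]<op[:,1].min()+12]; print(op[op[:,1]==op[:,1].min()])
    cv2.imwrite(f"pics/c_{n}.png",cv2.resize(im[y0:y1,x0:x1],None,fx=5,fy=5,interpolation=cv2.INTER_CUBIC))
E
```

```text
scene 2088 ((545.436767578125, -149.513427734375), (272.1811828613281, 348.9984436035156), 12.92710018157959) extremes [162. 172.] [279. 198.] [180. 161.] [239. 229.]
orange 5 [266 159] [284 169]
[[284 159]]
side 1883 ((600.86083984375, -140.46139526367188), (164.92495727539062, 349.84429931640625), 13.40214729309082) extremes [160. 187.] [276. 197.] [179. 175.] [241. 224.]
orange 138 [262 148] [279 168]
[[273 148]
 [274 148]
 [275 148]
 [276 148]
 [277 148]]
```

View pics/c_scene.png

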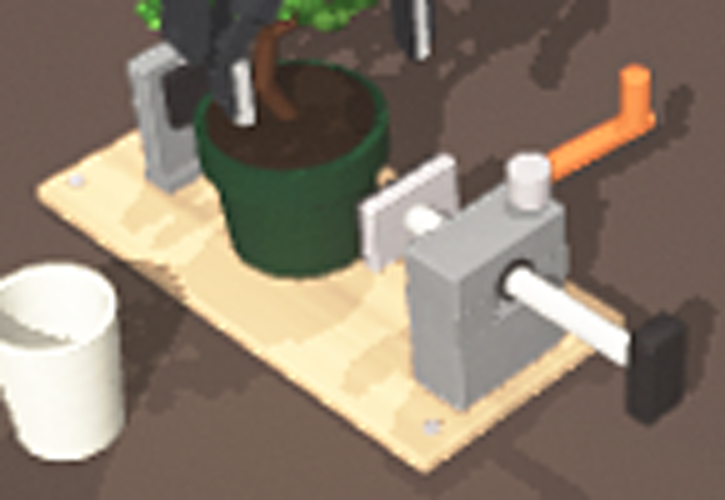

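View pics/c_side.png

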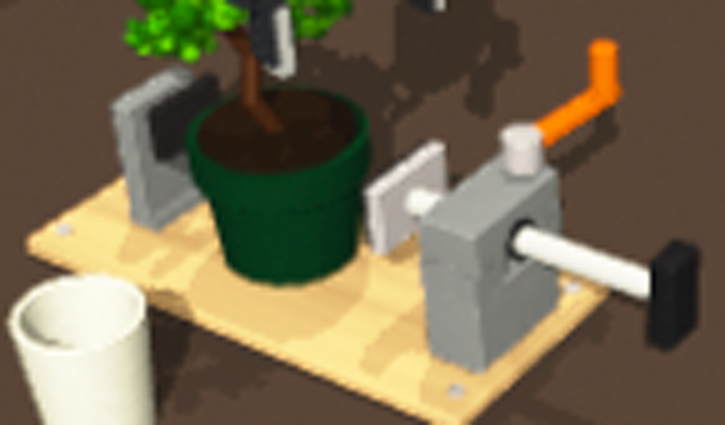

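Run:
```python
from h import *
P={n:camera_params(n) for n in("scene","side")}
C={"scene":[(162.6,172.5),(240,229),(281.4,199.2)],"side":[(160.6,188.6),(248,224.4),(276.3,198)]}
names=["L","B","R"]
for n in C:
    print(n,[onz(P[n],u,12)[:2].round(1) for u in C[n]])
print("knobtop",tri(P["scene"],(282,149),P["side"],(275.8,148.6)), onz(P["scene"],(282,149.3),154),onz(P["side"],(275.8,149),154))
# handle silhouette extents: outer face corners scene/side
sc=lambda x,y:(155+x/5,135+y/5); sd=lambda x,y:(155+x/5,140+y/5)
print("handle top R",tri(P["scene"],sc(684,322),P["side"],sd(697,250)))
print("handle bot near",tri(P["scene"],sc(645,422),P["side"],sd(665,348)))
```

```text
scene [array([ 708.1, -284.1]), array([635.7,  49.2]), array([477.8,  13.2])]
side [array([ 710.8, -283.4]), array([631.2,  45.9]), array([486.7,  10.5])]
knobtop (array([454.13562348, -22.72245673, 156.04553015]), np.float64(1.5475602467124572)) [453.39722215 -22.81166046 154.        ] [452.90553361 -24.86528341 154.        ]
handle top R (array([514.51066097, 111.22538333, 103.99669392]), np.float64(0.0972314453356572))
handle bot near (array([541.69268528, 115.59856351,  52.50920183]), np.float64(2.921016021266636))
```

```bash
cat >> h.py <<'E'
O=np.array([584.6,-90.1]); A=np.deg2rad(12.5)
Rc=np.array([[np.cos(A),-np.sin(A)],[np.sin(A),np.cos(A)]])
def cw(x,y,z): return np.r_[O+Rc@[x,y],z]
def wc(X): return np.r_[Rc.T@(np.array(X[:2])-O),X[2:]]
E
python3 - <<'E'
from h import *
P={n:camera_params(n) for n in("scene","side")}
for n in P:
    off=np.array([155,135 if n=="scene" else 140])
    f=lambda L:((proj(P[n],[cw(*q) for q in L])-off)*5).round().astype(int).tolist()
    print(n,"housing top",f([(-42,75,110),(42,75,110),(42,115,110),(-42,115,110),(42,115,12)]),"knobtop",f([(-110,95,154)]))
    for h in (215,225,235): print(h,f([(-15,h,113),(15,h,113),(15,h,57),(-15,h,57)]))
    print("plate",f([(80,-215,12),(80,125,12),(-80,125,12)]),"jaw",f([(32,45,107),(-32,45,107),(32,45,63)]))
E
```

```text
scene housing top [[518, 180], [403, 253], [457, 289], [571, 213], [464, 424]] knobtop [[632, 75]]
215 [[676, 321], [635, 351], [634, 430], [673, 401]]
225 [[691, 331], [650, 360], [648, 440], [688, 410]]
235 [[706, 340], [665, 370], [663, 450], [702, 420]]
plate [[37, 189], [425, 470], [631, 324]] jaw [[379, 223], [466, 169], [384, 286]]
side housing top [[511, 155], [422, 223], [481, 245], [568, 175], [489, 387]] knobtop [[604, 49]]
215 [[693, 247], [664, 274], [663, 358], [691, 330]]
225 [[709, 253], [680, 280], [678, 364], [707, 336]]
235 [[725, 258], [696, 286], [694, 370], [722, 342]]
plate [[31, 242], [463, 428], [620, 288]] jaw [[391, 203], [459, 153], [397, 267]]
```

Run:
```python
from h import *
from scipy.optimize import least_squares
P={n:camera_params(n) for n in("scene","side")}
M=[(-42,115,110),(42,75,110),(42,115,110),(42,115,12),(-110,95,154),(80,-215,12)]
I={"scene":[(565,205),(410,250),(460,277),(462,408),(635,70),(38,190)],"side":[(558,172),(423,222),(480,245),(475,370),(604,45),(28,243)]}
off={"scene":(155,135),"side":(155,140)}
def pose(v): 
    c,s=np.cos(v[2]),np.sin(v[2]); return np.array([[c*x-s*y+v[0],s*x+c*y+v[1],z] for x,y,z in M])
def res(v): return np.r_[tuple((proj(P[n],pose(v))-(np.array(I[n])/5+off[n])).ravel() for n in P)]
s=least_squares(res,[584,-90,.218],loss="soft_l1"); print(s.x[:2],np.rad2deg(s.x[2])); print(res(s.x).reshape(2,-1,2).round(1).tolist())
```

```text
[582.55370617 -94.38867357] 13.00952482280954
[[[1.1, 0.2], [-1.2, -0.5], [-0.5, 1.0], [0.5, 1.9], [-1.0, -0.3], [-0.5, -0.7]], [[1.6, -0.4], [-0.3, -0.8], [0.0, -1.1], [2.6, 2.2], [-0.7, -0.1], [0.1, -0.6]]]
```

```bash
sed -i 's/^O=.*/O=np.array([582.5,-94.4]); A=np.deg2rad(13.0)/' h.py
python3 -m inch '[[[4,-3,0,-5],[8,-6,0,-10],[12,-9,0,-13],[15,-12,0,-13],[16.2,-12.7,0,-13],[16.2,-12.7,0,-13]]]' 0
python3 - <<'E'
from h import *
p=camera_params("wrist"); im=get_image("wrist"); cv2.imwrite("pics/w1.png",im); np.save("w1.npy",np.r_[p["rvec"],p["tvec"]])
s=sensors.read_state(); print(s["clock"],s["eef_pos"],wc(s["eef_pos"]),np.rad2deg(s["tool_rot"]),s["width"])
print(proj(p,[cw(0,218,113),cw(-15,218,113),cw(15,218,113),cw(-110,95,154)]))
E
```

```text
clock: 0.6
eef_pos: [516.7, 170.6, 231.0]
tool_rot: [-3.137, -0.006, 1.81]
force: [-0.5, 0.4, -0.2]
width: 12.5
gripper_force: 0.0
0.65 [519.81108258 166.7850319  231.23877065] [ -2.32835622 268.59281452 231.23877065] [-1.79897872e+02 -1.46330919e-01  1.03489894e+02] 4.58643781753787
[[293.6622656  261.24867449]
 [277.65649325 261.05905524]
 [309.6689651  261.43830473]
 [174.81259865 397.96722634]]
```

View pics/w1.png

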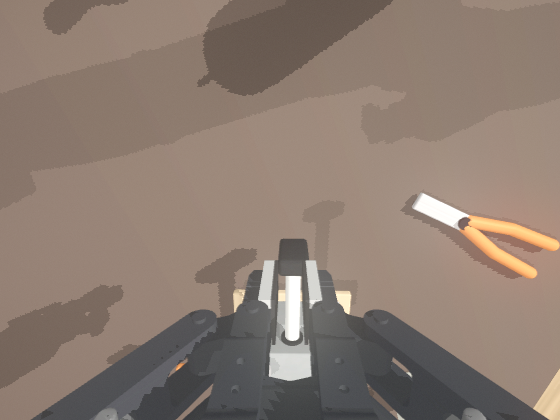

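The wrist view shows the handle (dark block) at columns 279–308, rows 239–275, in line with the rod; shears at the right and fingers below, still closing.

Run:
```python
from h import *
v=np.load("w1.npy"); p=dict(camera_params("wrist"),rvec=v[:3],tvec=v[3:])
print("cam",wc(ray(p,(280,210))[0]))
g=cv2.cvtColor(cv2.imread("pics/w1.png"),cv2.COLOR_BGR2GRAY)
print(g[230:285,293].tolist()); print(g[250,270:318].tolist()); print(g[268,270:318].tolist())
for h in (205,210,215,220,225,230): print(h,proj(p,[cw(0,h,113),cw(0,h,57),cw(0,h-18,113)])[:,1].round(1))
```

```text
cam [ -4.13786419 354.20752015 374.89819091]
[143, 143, 142, 143, 145, 143, 144, 143, 127, 81, 80, 80, 80, 82, 83, 81, 83, 86, 84, 84, 85, 85, 85, 86, 87, 88, 88, 87, 88, 90, 93, 100, 100, 100, 104, 103, 102, 103, 104, 103, 102, 102, 103, 104, 101, 114, 255, 255, 255, 255, 255, 255, 255, 255, 255]
[144, 145, 144, 144, 144, 143, 144, 144, 143, 92, 78, 79, 82, 82, 83, 84, 82, 84, 84, 85, 85, 84, 83, 85, 85, 81, 84, 86, 84, 85, 85, 85, 84, 86, 85, 86, 86, 87, 142, 147, 147, 146, 146, 147, 145, 136, 134, 135]
[214, 214, 213, 193, 120, 95, 96, 96, 88, 90, 92, 99, 102, 101, 102, 101, 101, 103, 103, 104, 102, 104, 103, 104, 103, 102, 104, 103, 103, 103, 103, 100, 91, 98, 100, 99, 154, 209, 214, 214, 214, 213, 213, 214, 213, 214, 214, 156]
205 [273.5 248.3 290. ]
210 [268.8 244.2 285.5]
215 [264.1 240.1 280.9]
220 [259.3 236.  276.3]
225 [254.5 231.8 271.7]
230 [249.6 227.5 267. ]
```

```bash
python3 -m inch '[[[0,0,4,0],[0,0,8,0],[0,0,12,0],[0,0,15.9,0],[0,0,15.9,0],[-1.5,0,15.9,0],[-2.4,0,15.9,0],[-2.4,0,15.9,0]]]'
python3 - <<'E'
from h import *
s=sensors.read_state(); print(s["clock"],wc(s["eef_pos"]),s["force"],Rc.T@s["force"][:2],s["width"])
E
cat > f.py <<'E'
from h import *
s=sensors.read_state(); print("t %.2f clamp"%s["clock"],wc(s["eef_pos"]).round(1),"F clamp",(Rc.T@s["force"][:2]).round(2),s["force"][2].round(2))
E
```

```text
clock: 1.32
eef_pos: [530.5, 135.3, 73.9]
tool_rot: [3.139, 0.002, 1.793]
force: [0.3, -1.0, -0.3]
width: 0.0
gripper_force: 0.0
1.3167 [  0.94882584 235.47422236  73.92451327] [ 0.26830377 -1.04734571 -0.31289929] [ 0.02582564 -1.08085752] 0.009336103729016134
```

```bash
python3 -m inch '[[[-0.4,0,0,0],[-0.8,0,0,0],[-1.2,0,0,0],[-1.6,0,0,0],[-2,0,0,0],[-2.4,0,0,0]]]'; python3 f.py
python3 -m inch '[[[-0.4,0,0,0],[-0.8,0,0,0],[-1.2,0,0,0],[-1.6,0,0,0],[-2,0,0,0],[-2.4,0,0,0]]]'; python3 f.py
```

```text
clock: 1.82
eef_pos: [533.9, 120.1, 74.0]
tool_rot: [3.139, -0.005, 1.802]
force: [-2.5, 8.6, 5.7]
width: 0.0
gripper_force: 3.2
t 1.82 clamp [  0.9 219.9  74. ] F clamp [-0.51  8.94] 5.73
clock: 2.32
eef_pos: [539.3, 96.7, 74.0]
tool_rot: [3.139, -0.005, 1.801]
force: [-4.2, 11.0, 6.4]
width: 0.2
gripper_force: 6.1
t 2.32 clamp [  0.9 195.9  74. ] F clamp [-1.58 11.62] 6.37
```

```bash
python3 -m inch '[[[0,0,0,0],[0,0,0,0]]]'; python3 f.py
python3 - <<'E'
from h import *
for n in("scene",):
    im=get_image(n); cv2.imwrite("pics/s2.png",cv2.resize(im[130:235,150:310],None,fx=5,fy=5,interpolation=cv2.INTER_CUBIC))
E
```

```text
clock: 2.48
eef_pos: [539.5, 95.7, 74.0]
tool_rot: [3.139, -0.004, 1.801]
force: [-2.4, 6.3, 6.4]
width: -0.1
gripper_force: 3.0
t 2.48 clamp [  0.8 194.9  74. ] F clamp [-0.96  6.68] 6.36
```

View pics/s2.png

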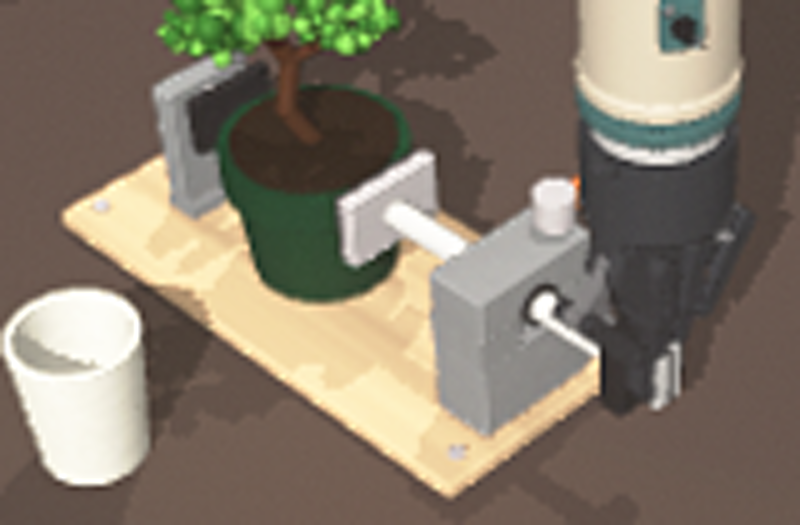

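The jaw is at or nearly at the pot's rim (crop 385,210); the pad lies left of the pot with a gap (crop 230,110), and the tool presses the handle at (620,370).

```bash
for i in 1; do python3 -m inch '[[[-0.2,0,0,0],[-0.4,0,0,0],[-0.6,0,0,0],[-0.8,0,0,0]]]' >/dev/null; python3 f.py; python3 -m inch '[[[-0.2,0,0,0],[-0.4,0,0,0],[-0.6,0,0,0],[-0.8,0,0,0]]]'>/dev/null; python3 f.py; python3 -m inch '[[[-0.2,0,0,0],[-0.4,0,0,0],[-0.6,0,0,0]]]'>/dev/null; python3 f.py; done
```

```text
t 2.87 clamp [  0.8 189.1  74. ] F clamp [-1.8  10.99] 6.45
t 3.20 clamp [  0.8 181.3  74. ] F clamp [-1.66 13.46] 7.2
t 3.45 clamp [  0.8 178.6  74.1] F clamp [-1.99 20.26] 8.39
```

```bash
python3 -m inch '[[[0.6,0,0,0],[0.6,0,0,0]]]'; python3 f.py;  python3 - <<'E'
from h import *
im=get_image("scene"); cv2.imwrite("pics/s3f.png",im);cv2.imwrite("pics/s3.png",cv2.resize(im[130:215,150:250],None,fx=7,fy=7,interpolation=cv2.INTER_CUBIC))
E
```

```text
clock: 3.62
eef_pos: [543.1, 80.3, 73.7]
tool_rot: [3.139, -0.003, 1.801]
force: [-0.9, 8.7, 1.6]
width: -0.1
gripper_force: 0.0
t 3.62 clamp [  0.9 179.1  73.7] F clamp [1.09 8.64] 1.59
```

View pics/s3.png

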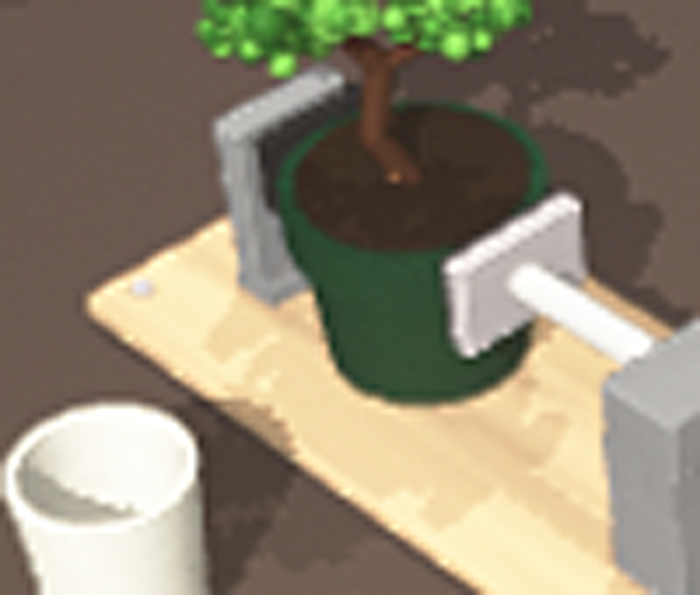

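The pot's rim now touches the dark pad at (270,180) of the crop and the jaw sits flat on the rim at (515,270); the pot is upright. The force rose at 2.5 N/mm, as the pad's spring should.

```bash
python3 -m inch '[[[0.5,0,0,0],[1,0,0,0],[2,0,0,0],[3,0,0,0],[3,0,-4,0],[3,0,-8,0],[3,0,-12,0],[3,0,-12,0]]]' >/dev/null; python3 f.py
python3 -m inch '[[[-2,-2,0,-7],[-4,-4,0,-14],[-6,-6,0,-21],[-8,-8,0,-28],[-10,-10,0,-35],[-11,-11,0,-42],[-11,-11,0,-49],[-11,-11,0,-56]]]' 4 ; python3 f.py
python3 -m inch '[[[0,0,0,-7],[0,0,0,-14],[0,0,0,-21],[0,0,0,-28],[0,0,0,-34],[0,0,0,-34]]]' ; python3 f.py
python3 - <<'E'
from h import *
p=camera_params("wrist"); im=get_image("wrist"); cv2.imwrite("pics/w4.png",im); print(proj(p,[cw(-110,95,154),cw(-110,95,126)]))
for n in ("scene","side"): cv2.imwrite(f"pics/{n}4.png",get_image(n))
s=sensors.read_state();print(np.rad2deg(s["tool_rot"]),s["qpos"])
p=camera_params("scene"); g=cv2.cvtColor(cv2.imread("pics/s3f.png"),cv2.COLOR_BGR2HSV),cv2.cvtColor(cv2.imread("pics/scene4.png"),cv2.COLOR_BGR2HSV)
for h in g:   # jaw/pot: green pot mask extents and centroid
    m=cv2.inRange(h,(55,80,20),(90,255,140)); m[:, :180]=0; m[:150]=0; m[200:]=0; m[:,260:]=0
    q=np.argwhere(m); print(len(q),q.mean(0),q.min(0),q.max(0))
E
```

```text
t 4.33 clamp [  4.4 206.1 199.4] F clamp [ 0.72 -0.46] 0.52
clock: 5.0
eef_pos: [452.9, -27.2, 192.4]
tool_rot: [-3.141, -0.0, 2.779]
force: [0.0, -0.2, 0.3]
width: 39.6
gripper_force: 0.0
t 5.00 clamp [-111.2   94.7  192.4] F clamp [-0.03 -0.19] 0.29
clock: 5.5
eef_pos: [453.4, -25.9, 192.2]
tool_rot: [3.141, -0.0, -2.912]
force: [-0.3, -0.6, 0.9]
width: 40.3
gripper_force: 0.0
t 5.50 clamp [-110.4   95.8  192.2] F clamp [-0.41 -0.55] 0.87
[[290.88870027 243.5521052 ]
 [290.72157271 227.36432857]]
[ 1.79998438e+02 -4.92581922e-03 -1.67149521e+02] [ 0.3623642   0.45063103 -0.50661639  2.07619965  0.336898    0.69353439
  1.43105831]
375 [171.88266667 203.912     ] [150 190] [186 227]
362 [171.64917127 203.72099448] [150 190] [186 227]
```

View pics/w4.png

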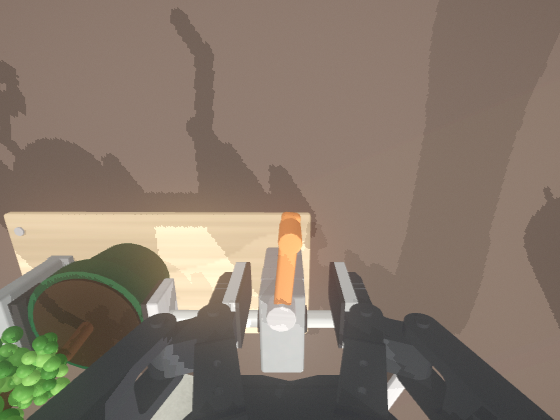

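The wrist view shows the orange knob at (290,240), midway between the open fingers, where the pose predicts it (291,243); the pot at lower left is unmoved and still between jaw and pad.

```bash
python3 -m inch '[[[0,0,2,0],[0,0,4,0],[0,0,6,0],[0,0,6,0]]]' ; python3 f.py
python3 -m inch '[[[0,0,0,0],[0,0,0,0],[0,0,0,0]]]' 2.4; python3 f.py
```

```text
clock: 5.98
eef_pos: [451.5, -26.4, 129.9]
tool_rot: [3.141, -0.005, -2.916]
force: [-1.0, -0.2, -1.1]
width: 39.8
gripper_force: 0.0
t 5.98 clamp [-112.4   95.7  129.9] F clamp [-1.06  0.02] -1.1
clock: 6.23
eef_pos: [454.5, -26.3, 133.4]
tool_rot: [-3.141, 0.002, -2.915]
force: [0.4, -0.2, 0.5]
width: 23.8
gripper_force: 0.0
t 6.23 clamp [-109.4   95.2  133.4] F clamp [ 0.36 -0.32] 0.54
```

```bash
python3 -m inch '[[[-0.02,0.53,0,4],[-0.07,1.06,0,8],[-0.17,1.58,0,12],[-0.29,2.1,0,16],[-0.46,2.6,0,20],[-0.66,3.09,0,24],[-0.89,3.57,0,28],[-1.16,4.03,0,32]]]' ; python3 f.py
```

```text
clock: 6.9
eef_pos: [457.3, 13.9, 133.6]
tool_rot: [-3.141, 0.004, 2.805]
force: [2.3, -7.0, -1.1]
width: 24.0
gripper_force: 2.7
t 6.90 clamp [-97.6 133.7 133.6] F clamp [ 0.64 -7.31] -1.12
```

```bash
python3 -m inch '[[[-0.02,0.53,0,4],[-0.07,1.06,0,8],[-0.17,1.58,0,12],[-0.29,2.1,0,16],[-0.46,2.6,0,20],[-0.66,3.09,0,24],[-0.89,3.57,0,28],[-1.16,4.03,0,32]]]' ; python3 f.py
python3 -m inch '[[[-0.02,0.53,0,4],[-0.07,1.06,0,8],[-0.17,1.58,0,12],[-0.29,2.1,0,16],[-0.46,2.6,0,20],[-0.66,3.09,0,24]]]' ; python3 f.py
```

```text
clock: 7.57
eef_pos: [478.8, 46.1, 133.1]
tool_rot: [-3.137, 0.002, 2.245]
force: [-3.1, -8.4, 1.9]
width: 23.9
gripper_force: 3.6
t 7.57 clamp [-69.4 160.2 133.1] F clamp [-4.95 -7.48] 1.89
clock: 8.07
eef_pos: [508.4, 64.1, 133.3]
tool_rot: [3.141, -0.001, 1.828]
force: [-0.1, 1.1, 0.6]
width: 23.8
gripper_force: 0.0
t 8.07 clamp [-36.5 171.1 133.3] F clamp [0.15 1.11] 0.61
```

```bash
python3 -m inch '[[[-0.02,0.53,0,4],[-0.07,1.06,0,8],[-0.17,1.58,0,12],[-0.22,1.84,0,14],[-0.22,1.84,0,14]]]' ; python3 f.py
```

```text
clock: 8.48
eef_pos: [524.4, 66.8, 132.8]
tool_rot: [-3.137, -0.0, 1.587]
force: [-5.5, 0.1, 3.6]
width: 23.9
gripper_force: 2.3
t 8.48 clamp [-20.4 170.1 132.8] F clamp [-5.31  1.28] 3.56
```

```bash
python3 -m inch '[[[0,-0.5,0,0],[0,-0.5,0,0],[0,-0.5,0,0]]]' 4; python3 -m inch '[[[0,-0.5,-3,0],[0,-0.5,-6,0],[0,-0.5,-9,0],[3,-0.5,-11,0],[7,-0.5,-11,0],[11,-0.5,-11,0],[13,-0.5,-11,0],[13,-0.5,-11,0]]]' ; python3 f.py
python3 - <<'E'
from h import *
a=get_image("scene")[125:225,155:315];b=get_image("side")[125:225,155:315]
cv2.imwrite("pics/fin.png",cv2.resize(np.vstack([a,b]),None,fx=3,fy=3,interpolation=cv2.INTER_CUBIC))
E
```

```text
clock: 8.73
eef_pos: [521.8, 66.9, 132.9]
tool_rot: [3.14, -0.001, 1.589]
force: [0.3, 0.8, -0.2]
width: 39.6
gripper_force: 0.0
clock: 9.4
eef_pos: [513.6, 203.8, 242.7]
tool_rot: [3.14, -0.005, 1.597]
force: [0.0, -0.5, -0.4]
width: 39.9
gripper_force: 0.0
t 9.40 clamp [-1.000e-01  3.061e+02  2.427e+02] F clamp [-0.08 -0.53] -0.39
```

View pics/fin.png

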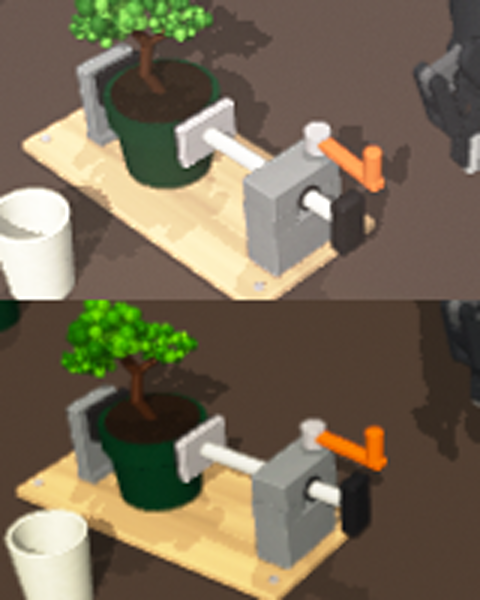

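Both views show the pot upright between pad and jaw, the lever swung towards +y with its knob at (279,174.5) in scene and (279.3,168.3) in side pixels, and the gripper clear.

Run:
```python
from h import *
P={n:camera_params(n) for n in("scene","side")}
q,e=tri(P["scene"],(279.1,174.8),P["side"],(279.5,168)); print(wc(q),e, "expect -24.2 170.4 154")
for n,u in(("scene",(279.1,174.8)),("side",(279.5,168))): print(wc(onz(P[n],u,154)))
```

```text
[-25.38669375 165.09732789 153.99410877] 2.1257131347385188 expect -24.2 170.4 154
[-24.95542731 166.46481763 154.        ]
[-26.09670951 163.69955802 154.        ]
```

```bash
python3 -c "from cell import order; print(order.finish_job())"
```

```text
the job is handed in; nothing more can be done
None
```

The job is handed in: the pot is upright and clamped between the jaw and the sprung pad (grip estimated at 8–9 N, peaking at about 11 N while pushing), the lever is at its locked stop (about 1.69 rad measured), the gripper is clear, and the tumbler, bottle, shears and cup were not touched.

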